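# Lock the suction arm with its hitch pin

## Robot

A 7-joint arm with a two-finger parallel gripper is mounted at the origin on the work surface. World frame = base frame: x ahead of the robot, y to its left, z up, the work surface at z = 0. Lengths are in m, angles in rad, forces in N, time in s.
With the tool pointing down it reaches from about 0.4 to 0.85 m from the base axis. Payload 6.9 kg.
Tool frame: the origin (TCP) lies midway between the tips of the shut fingers; the grasp point (between the pads) lies behind it (ctrl.pinch_z is the z of the grasp point in the tool frame, in m); z points along the fingers, y is the direction in which the jaws open and shut (so a half turn about z gives the same grasp; the last joint's range is limited). The gripper opens to 85 mm and grips with 20 to 120 N. Pads are 22 mm wide; open, the fingers measure 114 mm over their backs; the gripper's body (76 mm by 85 mm) begins 54 mm behind the grasp point. The pads swing forward as they close: fully open they stand 13 mm farther back than shut.
Start: joints at [-1.169, 0.507, -0.238, 1.5, 0.126, 1.149, -0.155], TCP at [0.183, 0.598, 0.231] pointing down, gripper open.
Joint ranges: [-3.08, 3.08], [-0.24, 2.05], [-1.43, 1.35], [0, 2.5], [-1.52, 4.66], [0.17, 1.96], [-2.89, 2.89]. Speed limits (rad/s): [2.39, 2.39, 3.14, 3.14, 3.14, 3.14, 3.14].

## Interface

Orientations are given as a unit quaternion [w, x, y, z].
In Python, from station import ctrl, get_state, vision, ticket, models gives the robot as it stands. Calls block until the motion is done:
- ctrl.movep(position, orientation): joint-space move of the TCP to a pose.
- ctrl.movel(position, frame=None, max_speed=0.15): straight line of the TCP; frame=None keeps the orientation; max_speed is the mean speed in m/s.
- ctrl.set_joints(angles): joint-space move.
- ctrl.ungrasp() and ctrl.close_gripper(force=None): open the fingers fully, or close them until they stop; force is the grip in N (None keeps the last).
- ctrl.pause(seconds).
- ctrl.ik(position, orientation): joint angles nearest the present ones, or None.
- get_state(): the state.
- vision.grab_frame(name): name is "scene" or "top" or "wrist"; returns (picture, depth): 400x640x3 uint8, blue, green, red; 400x640 float32, m along the optical axis (not along the pixel's ray), 0 where there is no reading.
- vision.camera_info(name): a dict with "mtx" (3x3 intrinsics, pixels), "R" (3x3) and "t" (3): a world point X has camera coordinates R X + t; the wrist camera has in their place "hand_eye" (4x4, takes a point from camera to tool coordinates, whose origin is the TCP and whose axes are the flange's). Camera axes: x right, y down, z forward; pixel columns grow to the right and rows downward; lengths in m; the calibration is good to about 2 mm. A picture is of the moment at which its call begins: read the wrist's pose just before it. camera_info takes no time and is no camera call.
A pose or a line that the arm cannot do raises ctrl.Unreachable and nothing moves.
- ticket.close_job(): hands the job in, once; it reports no verdict.
Trained networks look in the newest picture that a camera, given by its name, has taken for a name from the list of things; names that differ only in an ending like _2 or _b are one class to them, and where a whole thing is asked for, a point or a joint stands for the part that bears it (a point fixed in the world has none). Each returns a list of dicts, best first, with "p" (0 to 1); they miss things now and then, are a little off and sometimes report something else, mostly with a low value. They report only what shows in the picture. A call takes as long as a camera call.
- models.recognise(camera, target): "point" ([column, row] in pixels, amid what is visible of it).
- models.masks_of(camera, target): "mask" (400x640 bool, what is visible of it) and "point" ([column, row] in pixels, amid what is visible of it).
The state is a dict: "time": time; "qpos": joint angles; "qd": joint speeds; "tau": joint torques, N m; "tcp_pos": TCP position; "eef_rot": TCP orientation; "contact_force": force on the tool from outside, world axes, zero at the start; "wrist_torque": the same for the moment, N m; "width": finger opening in m.
Only numpy, scipy, OpenCV 4.12 (cv2) and the standard library are available. Lean on these libraries where they do the work, as an engineer would, in place of code of your own. Each camera call takes 0.05 s, during which the arm holds its last target. There are 200 camera calls.

## Task

Lock the dust-suction arm in its bench bracket: take the pin with the wire loop out of the wooden rack, push it down through the cross hole of the square bar until its flange rests on the bar, loop pointing out past the bar's free end, then press the loop down over the end of the bar until it snaps shut beneath. Leave the plain pin in its rack hole.

Things in the scene. Friction and masses are not known exactly. Their poses are not given: they have to be found in the camera images.
- hitch_pin: Steel pin upright in a wooden rack (60 mm high, 2 holes 100 mm apart). Origin: centre of the underside of its 40 mm flange; z up, x the way its wire loop points. Below: shank 10 mm thick, 52 long, tapered foot. Above: grip block 18 x 18 mm up to z = 42; 6 mm rod along y at z = 11, to y = +-34.5, carries the loop. Grip the block across y, fingertips above z = 15 to clear rod and loop. 0.2 kg.
- loop (a joint): Angle of the pin's loop about the rod: U of 5 mm wire, 64 mm wide inside, end bar 60 mm from the rod. 0 = open, level along the pin's +x; swings down to 1.36 = shut, hanging beside the shank. An over-centre spring holds it open or shut, flipping near 0.5 rad: about 1 N down on the end bar, 30 to 40 mm, shuts it. It can shut only past the bar's free end, after the pin is in.
- cross_hole (a point): Mouth centre of the vertical cross hole in the top of the suction arm's square aluminium bar, 130 mm above the bench. z up, x along the bar to its free end, 20 mm from the hole. Bar 36 mm wide, 32 high; hole 18 mm wide, right through, rim chamfered 3 mm. The grey bracket (80 wide, 138 mm high) begins 45 mm behind the hole (-x); the space beyond the free end is clear.
- plain_pin: The other steel pin in the rack: same flange and shank, round mushroom head 32 mm across, up to 42 mm above its flange's underside (its origin), no loop. Not wanted; it stays in its rack hole.

How it is judged:
By the outcome, as a careful person would: the job done as asked, in the order asked, and still so for the second after the job is handed in, with the robot touching nothing.
It also fails if it takes over 50 s, if anything falls off the work surface, if the arm or the gripper's body presses on something with over 40 N, if the wrist force passes 120 N, or if a joint passes its speed limit or range.

## Working session

There is one attempt and no reset: what is moved stays moved. The work goes in short steps, each a Python script; the robot and the scene stay as the last script left them, time stands still between calls to the robot, and variables do not carry over. Pictures are saved under pics/ and viewed, about 8 in all and at most 12, crops included, and the job is handed in when it is done.

```bash
ls; mkdir -p pics; cat > h.py <<'E'
import numpy as np, cv2
from station import ctrl, get_state, vision, ticket, models
from scipy.spatial.transform import Rotation as Ro
def R_(q): return Ro.from_quat([q[1],q[2],q[3],q[0]]).as_matrix()
def cloud(name):
    s=get_state(); im,d=vision.grab_frame(name); c=vision.camera_info(name); K=np.array(c["mtx"])
    v,u=np.mgrid[:400,:640]
    P=np.stack([(u-K[0,2])/K[0,0]*d,(v-K[1,2])/K[1,1]*d,d],-1)
    if "hand_eye" in c:
        H=np.array(c["hand_eye"]); P=P@H[:3,:3].T+H[:3,3]
        W=P@R_(s["eef_rot"]).T+np.array(s["tcp_pos"])
    else: W=(P-np.array(c["t"]))@np.array(c["R"])
    W[d==0]=np.nan
    return im,W
E
python3 - <<'E'
from h import *
s=get_state();print(s,ctrl.pinch_z)
ims=[]
for n in("scene","top"):
    im,W=cloud(n);ims.append(im); cv2.imwrite(f"pics/{n}0.png",im); np.save(n+"0.npy",W)
    for t in("hitch_pin","plain_pin","cross_hole","loop"):
        for r in models.masks_of(n,t)[:2]:
            m=r["mask"];print(n,t,round(r["p"],2),r["point"],m.sum(),np.nanmedian(W[m],0).round(3),np.nanmax(W[m],0).round(3),np.nanmin(W[m],0).round(3))
cv2.imwrite("pics/both.png",cv2.resize(np.vstack(ims),(480,600)))
E
```

```text
pics
{'time': 0.0, 'qpos': array([-1.16846574,  0.50832085, -0.23752582,  1.50115783,  0.12567853,
        1.14889805, -0.15480475]), 'qd': array([ 8.93159973e-04,  6.31731858e-04, -3.03686164e-04,  1.93264859e-03,
        1.00538321e-03,  5.45650975e-04, -7.71773173e-05]), 'tau': array([ 3.22953010e-04, -6.20602441e+01, -2.18618944e+00, -2.49657851e+01,
        1.27503887e-02,  1.23003172e-02, -1.34664401e-05]), 'tcp_pos': array([0.18272356, 0.59715319, 0.23043163]), 'eef_rot': array([-1.24004173e-04,  1.47867257e-01,  9.89006808e-01, -8.89978267e-04]), 'contact_force': array([ 0.10869012,  0.30003414, -1.02822696]), 'wrist_torque': array([-0.0492627 , -0.01880226, -0.00779382]), 'width': 0.08556531787364235} -0.0187
scene hitch_pin 0.72 [218.7, 176.3] 776 [ 0.522 -0.233  0.074] [ 0.554 -0.213  0.106] [ 0.44  -0.295  0.004]
scene plain_pin 0.88 [176.8, 218.3] 656 [ 0.621 -0.248  0.078] [ 0.636 -0.234  0.105] [ 0.553 -0.328 -0.001]
scene cross_hole 0.74 [518.7, 351.9] 19647 [0.651 0.253 0.138] [0.71  0.436 0.232] [ 0.449  0.122 -0.002]
scene loop 0.53 [197.7, 159.5] 273 [ 0.497 -0.283  0.074] [ 0.552 -0.231  0.078] [ 0.425 -0.34  -0.001]
top hitch_pin 0.98 [408.5, 227.6] 317 [ 0.519 -0.231  0.074] [ 0.54  -0.217  0.105] [ 0.484 -0.299  0.063]
top plain_pin 0.6 [420.9, 176.0] 346 [ 0.614 -0.252  0.094] [ 0.639 -0.236  0.105] [ 0.598 -0.283  0.058]
top cross_hole 0.94 [119.1, 144.5] 10784 [0.639 0.293 0.14 ] [0.814 0.573 0.232] [ 0.545  0.12  -0.002]
```

View pics/top0.png

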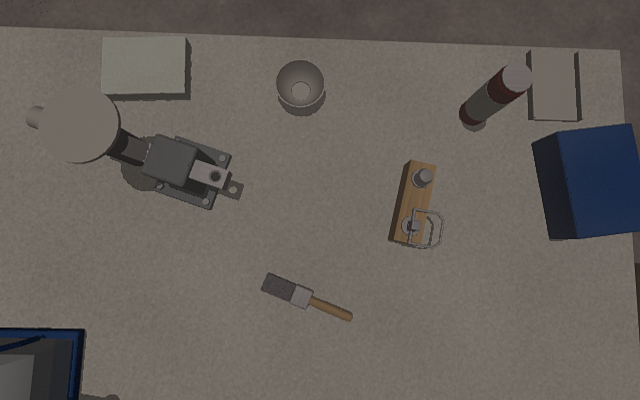

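View pics/scene0.png

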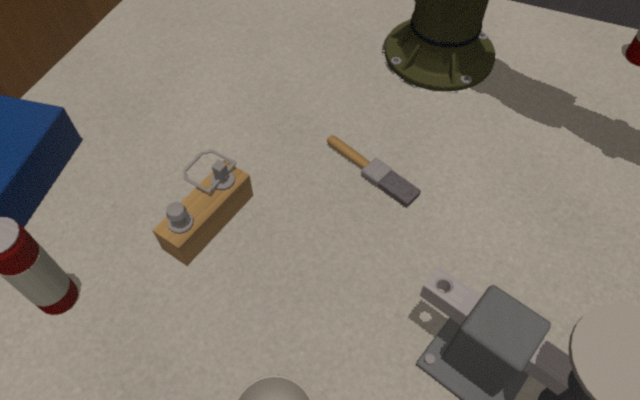

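```bash
python3 - <<'E'
from h import *
W=np.load("top0.npy")
for n,(u,v) in dict(hole=(216,176),barL=(195,172),barend=(226,180),grip=(411,226),plain=(424,177)).items(): print(n,W[v-1:v+2,u-1:u+2].reshape(-1,3).mean(0).round(3),W[v,u].round(3))
m=(np.abs(W[...,2]-.13)<.006); m[:, :185]=0;m[:,240:]=0
print("bar top",m.sum(),cv2.minAreaRect(W[m][:,:2].astype(np.float32)))
m=(W[...,2]>.085)&(W[...,2]<.115);m[:,:390]=0;m[:210]=0;m[250:]=0;m[:,450:]=0
print("grip",m.sum(),cv2.minAreaRect(W[m][:,:2].astype(np.float32)))
m=(W[...,2]>.05)&(W[...,2]<.068);m[:,:380]=0;m[:,450:]=0;m[:150]=0;m[250:]=0
print("rack",m.sum(),cv2.minAreaRect(W[m][:,:2].astype(np.float32)))
c=vision.camera_info("wrist");print(c)
E
cd pics; python3 -c "
import cv2
a=cv2.imread('top0.png');b=cv2.imread('scene0.png')
f=lambda i,s:cv2.resize(i,None,fx=s,fy=s,interpolation=2)
import numpy as np
o=np.hstack([f(a[190:260,375:455],5),f(a[150:220,170:250],5)])
cv2.imwrite('c.png',o)"
```

```text
hole [0.612 0.167 0.041] [0.617 0.175 0.011]
barL [nan nan nan] [0.604 0.181 0.131]
barend [0.592 0.126 0.122] [0.592 0.126 0.123]
grip [ 0.517 -0.227  0.099] [ 0.517 -0.226  0.1  ]
plain [ 0.612 -0.252  0.101] [ 0.612 -0.252  0.101]
bar top 759 ((0.616367757320404, 0.16019994020462036), (0.080803282558918, 0.07893980294466019), 87.90733337402344)
grip 109 ((0.5193545818328857, -0.23479168117046356), (0.01787298358976841, 0.017998628318309784), 81.20518493652344)
rack 1822 ((0.5684258937835693, -0.2455766797065735), (0.05726001411676407, 0.17018339037895203), 78.25253295898438)
{'mtx': array([[279.02120431,   0.        , 323.07604559],
       [  0.        , 279.02120431, 200.95671252],
       [  0.        ,   0.        ,   1.        ]]), 'hand_eye': array([[ 2.67002695e-05, -9.65256237e-01, -2.61305179e-01,
         6.52928388e-02],
       [ 9.99999580e-01,  2.65043293e-04, -8.76884391e-04,
         9.36335333e-04],
       [ 9.15675313e-04, -2.61305046e-01,  9.65255839e-01,
        -1.41962319e-01],
       [ 0.00000000e+00,  0.00000000e+00,  0.00000000e+00,
         1.00000000e+00]])}
```

View pics/c.png

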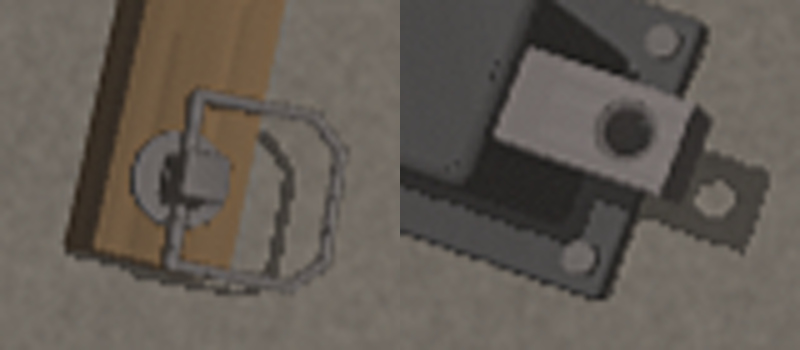

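```bash
cat >> h.py <<'E'
def Q(a):
    x=np.array([np.cos(a),np.sin(a),0]);z=np.array([0,0,-1.]);M=np.stack([x,np.cross(z,x),z],1)
    q=Ro.from_matrix(M).as_quat();return [q[3],q[0],q[1],q[2]]
E
python3 - <<'E'
from h import *
for f in(0,180):
  for p,a in(((.610,.147,.147),-105),((.61,.147,.25),-105),((.519,-.232,.079),-98),((.519,-.232,.25),-98),((.60,.09,.1),-105)):
    j=ctrl.ik(p,Q(np.radians(a+f)));print(f,p,None if j is None else np.round(j,2))
ctrl.movep((.610,.147,.22),Q(np.radians(-105+180)) if ctrl.ik((.610,.147,.22),Q(np.radians(75))) is not None else Q(np.radians(-105)))
ctrl.pause(.2)
im,W=cloud("wrist");cv2.imwrite("pics/w1.png",im);np.save("w1.npy",W)
s=get_state();print(s["time"],s["tcp_pos"],s["qpos"])
for t in("cross_hole",):
  for r in models.masks_of("wrist",t)[:2]: print(r["p"],r["point"])
g=np.abs(W[...,2]-.13)<.004
print(g.sum(),np.nanmedian(W[g],0))
c,_=cv2.findContours(g.astype(np.uint8),cv2.RETR_CCOMP,2)
for k in c:
  if cv2.contourArea(k)>40: print(cv2.contourArea(k),cv2.minAreaRect(k))
E
```

```text
0 (0.61, 0.147, 0.147) [ 0.03  0.62 -0.52  1.61  0.35  1.01  2.29]
0 (0.61, 0.147, 0.25) [ 0.01  0.52 -0.48  1.46  0.25  1.22  2.38]
0 (0.519, -0.232, 0.079) [-0.24  0.89  1.15  1.85 -0.94  1.07 -1.98]
0 (0.519, -0.232, 0.25) [-0.27  0.63  1.15  1.63 -0.6   1.28 -2.29]
0 (0.6, 0.09, 0.1) [ 0.12  0.64 -0.5   1.72  0.38  0.88  2.33]
180 (0.61, 0.147, 0.147) [-0.44  0.59  0.28  1.61 -0.19  0.96 -0.36]
180 (0.61, 0.147, 0.25) [-0.45  0.51  0.28  1.47 -0.15  1.19 -0.4 ]
180 (0.519, -0.232, 0.079) [-0.07  0.7   0.74  1.85 -0.62  0.84  0.85]
180 (0.519, -0.232, 0.25) [-0.12  0.5   0.81  1.63 -0.39  1.17  0.64]
180 (0.6, 0.09, 0.1) [-0.37  0.62  0.3   1.72 -0.24  0.83 -0.23]
2.9667 [0.60986377 0.14764981 0.219999  ] [-0.44954245  0.5291765   0.28825697  1.51527396 -0.16032618  1.12038543
 -0.38946298]
0.72 [313.8, 105.1]
5250 [0.61904098 0.18677867 0.12928555]
2994.5 ((306.7602233886719, 194.0362091064453), (61.07365417480469, 74.39189910888672), 2.726310968399048)
341.5 ((310.5000305175781, 209.50003051757812), (21.21320343017578, 21.21320343017578), 45.0)
2109.5 ((317.0, 22.5), (45.0, 52.0), 90.0)
```

View pics/w1.png

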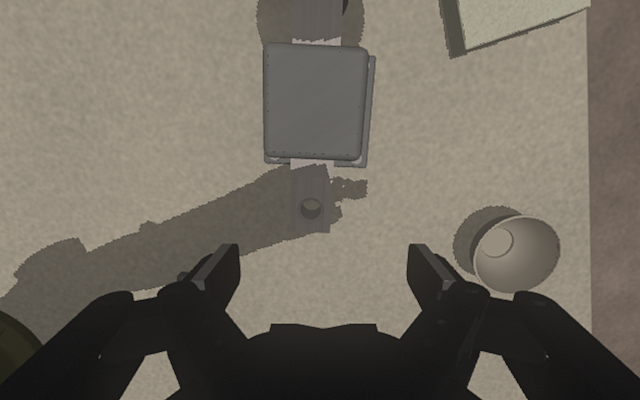

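```bash
cat >> h.py <<'E'
def ray(name,uv,z):
    s=get_state();c=vision.camera_info(name);K=np.array(c["mtx"])
    d=np.array([(uv[0]-K[0,2])/K[0,0],(uv[1]-K[1,2])/K[1,1],1]);H=np.array(c["hand_eye"]);R=R_(s["eef_rot"])
    o=R@H[:3,3]+s["tcp_pos"];d=R@H[:3,:3]@d
    return o+d*(z-o[2])/d[2]
E
python3 - <<'E'
from h import *
W=np.load("w1.npy");im=cv2.imread("pics/w1.png")
g=np.abs(W[...,2]-.13)<.005
b=g.copy();b[:158]=0;b[245:]=0;b[:,:280]=0;b[:,340:]=0
print(np.nanmedian(W[b],0))
# bar: rows median left/right edges
fl=[];fr=[]
for v in range(172,228):
    u=np.where(b[v])[0]
    if len(u)>10: fl.append(ray("wrist",(u.min()-.5,v),.13)); fr.append(ray("wrist",(u.max()+.5,v),.13))
fl=np.array(fl);fr=np.array(fr)
for f in(fl,fr):
    l=cv2.fitLine(f[:,:2].astype(np.float32),cv2.DIST_HUBER,0,.01,.01).ravel();print(l, np.degrees(np.arctan2(l[1],l[0])))
m=(fl+fr)/2; l=cv2.fitLine(m[:,:2].astype(np.float32),cv2.DIST_HUBER,0,.01,.01).ravel();print("mid",l,np.degrees(np.arctan2(l[1],l[0])),np.median(np.linalg.norm(fl-fr,axis=1)))
c,h=cv2.findContours((~g).astype(np.uint8)[190:228,294:328],cv2.RETR_LIST,2)
for k in c:
    if 40<cv2.contourArea(k)<900:
        k=k+[294,190];(cx,cy),r=cv2.minEnclosingCircle(k);M=cv2.moments(k);p=(M['m10']/M['m00'],M['m01']/M['m00']);print(cv2.contourArea(k),(cx,cy),r,p,ray("wrist",p,.13))
for u in [310,320,300]:
    v=np.where(b[:,u])[0]; print("end",u,v.max(),ray("wrist",(u,v.max()+.5),.13))
cv2.imwrite("pics/c2.png",cv2.resize(im[150:250,260:360],None,fx=5,fy=5,interpolation=2))
E
```

```text
[0.60421443 0.16306593 0.12928179]
[0.3103666  0.95061696 0.5829968  0.15527968] 71.91867
[0.3017399  0.9533903  0.619061   0.15020794] 72.43786
mid [0.3064269  0.95189416 0.6016933  0.15483882] 72.15597 0.035980234010049496
274.5 (310.5, 209.0) 9.962529182434082 (310.6241651487553, 208.76563448694594) [0.59940915 0.14706297 0.13      ]
end 310 231 [0.5931895  0.12688684 0.13      ]
end 320 231 [0.60177387 0.12459976 0.13      ]
end 300 230 [0.58486878 0.13008513 0.13      ]
```

View pics/c2.png

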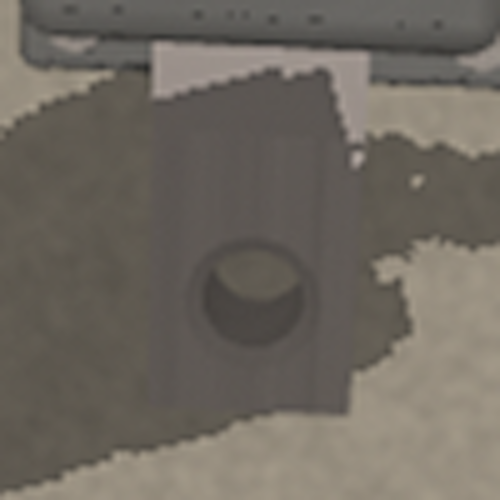

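```bash
python3 - <<'E'
from h import *
ctrl.movep((.519,-.232,.21),Q(np.radians(82)));ctrl.pause(.2)
im,W=cloud("wrist");cv2.imwrite("pics/w2.png",im);np.save("w2.npy",W)
s=get_state();print(s["time"],s["tcp_pos"])
g=(W[...,2]>.096)&(W[...,2]<.108)
c,_=cv2.findContours(g.astype(np.uint8),cv2.RETR_EXTERNAL,2)
for k in c:
  if cv2.contourArea(k)>40:
    r=cv2.minAreaRect(k);print(cv2.contourArea(k),r,np.nanmedian(W[g],0))
    pts=np.array([ray("wrist",p[0],.102) for p in k])[:,:2].astype(np.float32);print(cv2.minAreaRect(pts))
E
```

```text
4.7167 [ 0.51950799 -0.23108846  0.2099162 ]
469.0 ((586.6807861328125, 294.1961364746094), (19.53316879272461, 55.65776062011719), 64.44003295898438) [ 0.61880299 -0.25581916  0.10044228]
((0.7728298902511597, -0.36682915687561035), (0.052752818912267685, 0.024685963988304138), 24.79012107849121)
593.5 ((426.7500305175781, 208.24998474121094), (26.870054244995117, 28.991378784179688), 45.0) [ 0.61880299 -0.25581916  0.10044228]
((0.6151716113090515, -0.2527444064617157), (0.026520980522036552, 0.026978760957717896), 40.835182189941406)
337.0 ((322.5, 201.5), (19.0, 19.0), 90.0) [ 0.61880299 -0.25581916  0.10044228]
((0.5195642709732056, -0.2327612340450287), (0.01830436848104, 0.017731331288814545), 82.1136703491211)
```

View pics/w2.png

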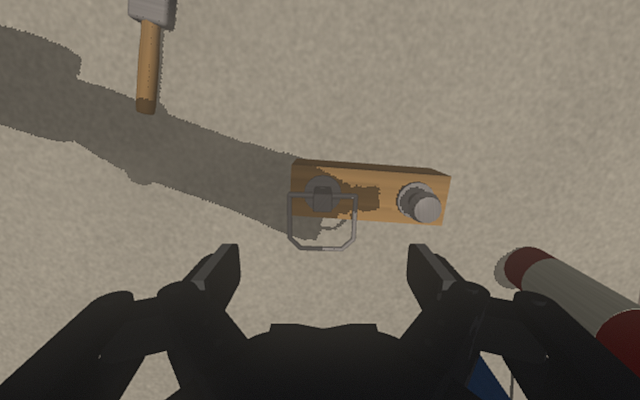

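```bash
python3 - <<'E'
from h import *
x,y=.5196,-.2328
ctrl.movep((x,y,.14),Q(np.radians(82)))
ctrl.movel((x,y,.0795),max_speed=.08)
ctrl.close_gripper(60);s=get_state();print(s["width"],s["tcp_pos"],s["contact_force"])
ctrl.movel((x,y,.15),max_speed=.08)
ctrl.movel((x,y,.235),max_speed=.15)
a=np.radians(72.16)
ctrl.movep((.5994,.1471,.235),Q(a));ctrl.pause(.3)
s=get_state();print(s["time"],s["tcp_pos"],s["width"],s["contact_force"])
im,W=cloud("wrist");i2,W2=cloud("scene")
np.save("w3.npy",W)
cv2.imwrite("pics/w3.png",np.hstack([cv2.resize(im[100:340,200:440],(400,400)),cv2.resize(i2[160:400,380:620],(400,400))]))
E
```

```text
0.01663758707759162 [ 0.5195323  -0.23271427  0.07971263] [-2.54741957  1.17452385  2.75165453]
10.125 [0.59956058 0.14620768 0.23510604] 0.017007474386713062 [ 0.12485816  1.22025543 -2.59808007]
```

View pics/w3.png

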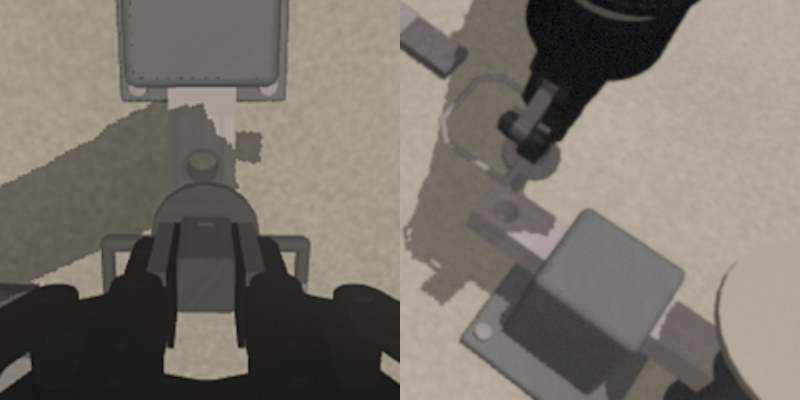

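```bash
python3 - <<'E'
from h import *
for z,v in((.205,.1),(.185,.05),(.165,.05),(.153,.04),(.1495,.02)):
    ctrl.movel((.5994,.1474,z),max_speed=v);s=get_state();print(z,s["tcp_pos"],s["contact_force"].round(1),s["wrist_torque"].round(2),round(s["width"],4),s["time"])
    if abs(s["contact_force"][2]+2.6)>15: break
i2,W2=cloud("scene");im,W=cloud("wrist");np.save("w4.npy",W)
cv2.imwrite("pics/w4.png",np.hstack([cv2.resize(im[100:340,200:440],(400,400)),cv2.resize(i2[200:400,400:600],(400,400))]))
E
```

```text
0.205 [0.59933291 0.14741707 0.20487176] [ 1.1  0.1 -2.7] [-0.02  0.02  0.04] 0.0168 10.675
0.185 [0.5993673  0.14735483 0.18482451] [-0.5 -0.1 -2.6] [ 0.01 -0.02 -0.02] 0.0172 11.225
0.165 [0.59931304 0.14736581 0.16474069] [-0.5 -0.5 -1.3] [-0.01 -0.01 -0.02] 0.0167 11.775
0.153 [0.59923477 0.14737462 0.15269043] [-0.5 -0.4 -2.7] [-0.02 -0.01 -0.01] 0.0168 12.225
0.1495 [0.5997082  0.14742414 0.14972037] [ 0.  -0.4 -0.7] [-0.08 -0.11  0.05] 0.0167 12.55
```

View pics/w4.png

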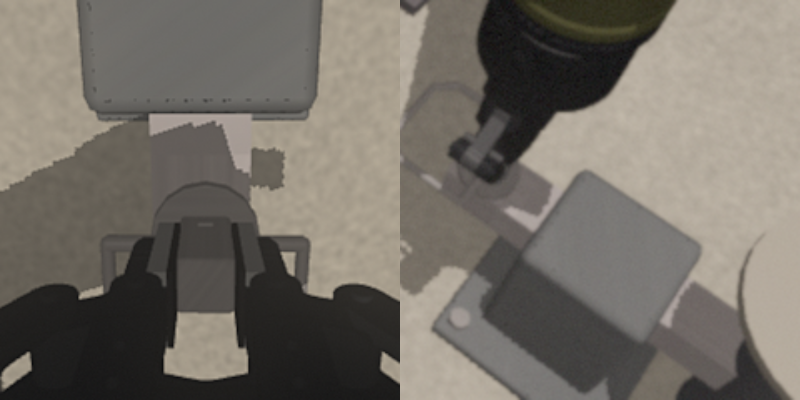

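```bash
python3 - <<'E'
from h import *
ctrl.movel((.5994,.1474,.1483),max_speed=.02);s=get_state();print(s["tcp_pos"],s["contact_force"].round(1))
ctrl.ungrasp();ctrl.pause(.2)
ctrl.movel((.5994,.1474,.26),max_speed=.1);ctrl.pause(.2)
im,W=cloud("wrist");np.save("w5.npy",W)
s=get_state();print(s["time"],s["width"])
cv2.imwrite("pics/w5.png",cv2.resize(im[130:330,220:420],(600,600)))
g=(W[...,2]>.155)&(W[...,2]<.185);g[250:]=0;g[:,:280]=0;g[:,345:]=0;g[:170]=0
print(g.sum(),np.nanmedian(W[g],0))
c,_=cv2.findContours(g.astype(np.uint8),cv2.RETR_EXTERNAL,2);k=max(c,key=cv2.contourArea)
print(cv2.minAreaRect(np.array([ray("wrist",p[0],.172) for p in k])[:,:2].astype(np.float32)))
E
```

```text
[0.59970799 0.14744722 0.14968522] [-1.9  0.1  8.8]
15.2917 0.08512924402797319
479 [0.60110433 0.14870832 0.17099454]
((0.6014019250869751, 0.1490037888288498), (0.02044348046183586, 0.01726994849741459), 72.19506072998047)
```

View pics/w5.png

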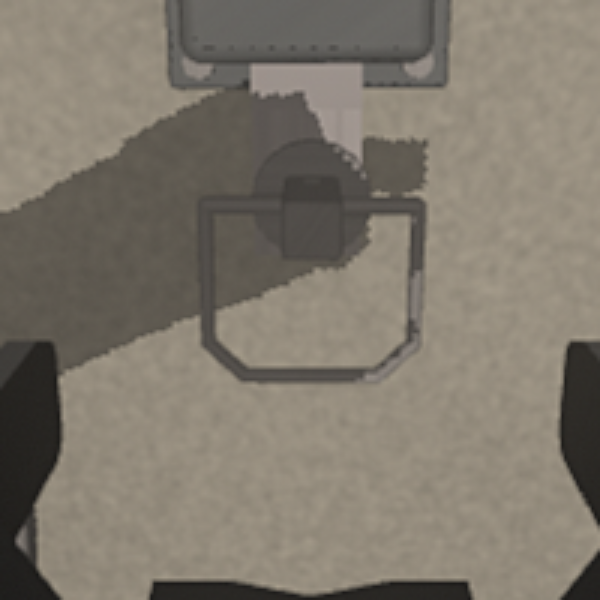

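```bash
python3 - <<'E'
from h import *
d=np.array([-.3064,-.9519]);c0=np.array([.5998,.1478])
e=ray("wrist",(324,255.3),.141);r=e[:2]-c0;print("endbar",e,r@d,r@[-d[1],d[0]])
ctrl.close_gripper(30)
p=c0+.057*d
ctrl.movep((*p,.19),Q(np.radians(72.16)))
for z in(.15,.14,.13,.12,.11,.103,.098):
    ctrl.movel((*p,z),max_speed=.05);s=get_state();print(z,s["tcp_pos"].round(4),s["contact_force"].round(1),s["time"])
    if s["contact_force"][2]>15: break
i2,W2=cloud("scene")
ctrl.movel((*(c0+.063*d),.13),max_speed=.08)
ctrl.movel((*(c0+.063*d),.24),max_speed=.12)
ctrl.movep((*(c0+.0*d),.28),Q(np.radians(72.16)));ctrl.pause(.2)
im,W=cloud("wrist");i3,_=cloud("scene")
print(get_state()["time"])
g=(W[...,2]>.155)&(W[...,2]<.185);g[270:]=0;g[:,:280]=0;g[:,345:]=0;g[:150]=0
print(g.sum(),np.nanmedian(W[g],0))
cv2.imwrite("pics/w6.png",np.hstack([cv2.resize(im[130:330,220:420],(400,400)),cv2.resize(i3[220:400,380:560],(400,400))]))
E
```

```text
endbar [0.58196628 0.08830863 0.141     ] 0.06209408818915421 0.0012522419135154149
0.15 [0.5826 0.0935 0.1502] [ 0.1 -0.3 -0. ] 17.4583
0.14 [0.582  0.0935 0.1396] [-0.6  0.9  0.5] 17.8083
0.13 [0.582  0.0935 0.1295] [-0.4  1.   0.9] 18.1583
0.12 [0.582  0.0935 0.1195] [ 0.1 -0.8 -0. ] 18.5083
0.11 [0.5821 0.0935 0.1096] [ 0.2 -0.6 -0.5] 18.8583
0.103 [0.5821 0.0935 0.1026] [ 0.7 -0.1  0.7] 19.15
0.098 [0.5821 0.0935 0.0977] [-0.6 -0.1  0.1] 19.4
21.775
427 [0.6009013  0.1480719  0.17085948]
```

View pics/w6.png

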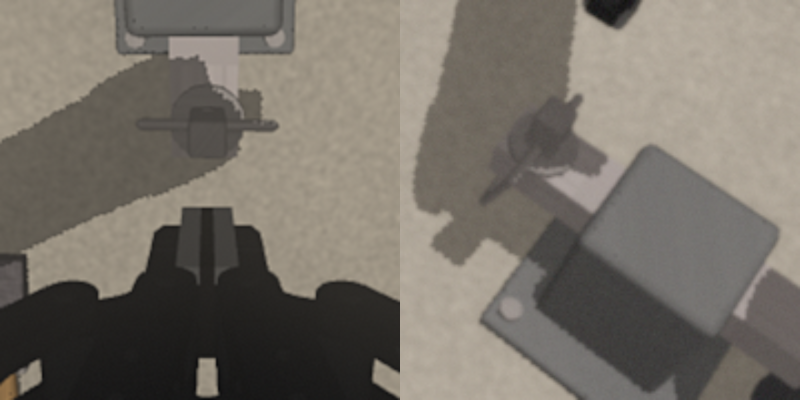

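```bash
python3 - <<'E'
from h import *
d=np.array([-.3064,-.9519,0]);c0=np.array([.5998,.1478,.11]);up=np.array([0,0,1.])
for t in(60,50,40,30):
    t_=np.radians(t);z=-up*np.cos(t_)-d*np.sin(t_);y=np.cross(-up,-d);x=np.cross(y,z)
    q=Ro.from_matrix(np.stack([x,y,z],1)).as_quat();q=[q[3],*q[:3]]
    p=c0+.02*d-.16*z
    try: ctrl.movep(p,q)
    except ctrl.Unreachable: print("no",t);continue
    print(t,p);break
ctrl.pause(.2)
im,W=cloud("wrist");i3,_=cloud("scene");print(get_state()["time"])
cv2.imwrite("pics/w7.png",np.hstack([cv2.resize(im[80:280,220:420],(400,400)),cv2.resize(i3[240:340,400:500],(400,400))]))
E
```

```text
60 [ 0.55121597 -0.00313713  0.19      ]
23.3833
```

View pics/w7.png

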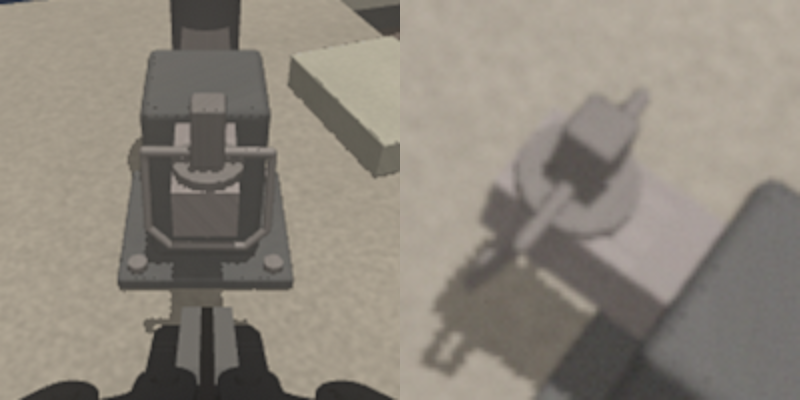

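```bash
python3 - <<'E'
from h import *
im,W=cloud("top")
for r in models.masks_of("top","plain_pin")[:1]: print(r["p"],r["point"],np.nanmedian(W[r["mask"]],0),np.nanmax(W[r["mask"]],0))
print(get_state()["contact_force"]);ctrl.pause(.3);ticket.close_job();print(get_state()["time"])
E
```

```text
0.58 [420.6, 175.4] [ 0.61414397 -0.24994679  0.09465084] [ 0.63508913 -0.2361977   0.10441175]
[-0.32517696  0.53134092  0.19735893]
the job is handed in; nothing more can be done
the job is handed in; nothing more can be done
```

The suction arm is locked in its bracket. I took the loop pin from the rack, pushed it down through the cross hole with the loop pointing past the free end, and pressed the loop shut. I handed the job in at about 24 s of the 50 s allowed.

- **Pin seated:** the block top measured z = 0.171 m, against 0.172 m expected when the flange rests on the bar. The downward push met about 9 N at the end, and its yaw matched the bar.
- **Loop shut:** the tilted wrist view from the free end shows the side wires hanging either side of the bar and the end bar beneath it. The pressing force stayed around 1 N, then dropped away.
- **Plain pin:** it was detected at the same spot in the rack as at the start, though only with p = 0.58.
- **Robot clear:** the gripper was about 0.16 m from the assembly, with only sensor noise on the wrist.

No check failed or disagreed. The highest contact reading I printed was 8.8 N, but I did not log forces continuously.

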